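# Square a stack of plates on a tilt stand, then wedge its tray just off the base

### The job

Tap the front edges of the three white plates on the tilt stand's tray until all three stand square against the tray's rear fence, with the tray still lying down on its base. Then take the steel wedge by its grip block and push its thin end under the middle of the tray's front lip until the lip has just lifted off the base, by about 4 mm, and finish while still holding the wedge there in the gripper, the tray carried by the wedge alone and the plates still home. Leave the other things on the bench where they are.

Things in the scene. Friction and masses are not known exactly. Their poses are not given: they have to be found in the camera images.
- stand: tilt stand, 122 mm long (x), 126 wide (y), 43 high: fixed grey frame open at the front, dark steel tray hinged at its rear. Origin on the bench under its middle, +x from open front to rear, z up. Side rails 15.5 mm high, inner faces at y = -39 and +39 mm, from x = -50 mm back; rear crossbar from x = +47 mm; bare bench between. Its frame is the one meant below.
- tray (a joint): tilt of the tray about its rear hinge (along y at x = +61 mm, 18.5 mm above the bench), rad; 0 = lying on the base, grows as the front lip rises (lip 116 mm from the hinge: 0.035 rad = 4 mm of lift). Moves freely; only weight (tray 0.6 kg, plates 0.2 kg) holds it down, some 4 N at the lip.
- tray_lip (a point): middle of the underside of the tray's rounded front lip (bar of 2.5 mm radius, along y); tray down: x = -55 mm, y = 0, z = 16 mm in the stand's frame. The tray is 106 mm wide; its underside is 16 mm, its upper face 21 mm above the bench.
- tray_fence (a point): middle of the foot of the rear fence's front face, on the tray's upper face; tray down: x = +50 mm, y = 0, z = 21 mm in the stand's frame. The fence is 22 mm high; side cheeks 10 mm high stand 78 mm apart from x = -40 mm back; the front is open.
- plate_bottom: lowest of three alike white ceramic plates stacked on the tray, each 75x75x6 mm, axes as the stand's; origin under its middle. Home against the fence its origin is at x = +12.5 mm and its front edge at x = -25 mm in the stand's frame; at the start each stands out to the front by 6 to 18 mm. They slide easily.
- plate_middle: the middle plate of the stack, likewise
- plate_top: the top plate of the stack, likewise; its upper face is 39 mm above the bench
- wedge: loose steel wedge on the bench, in front and to the left of the stand, 130 mm long, 0.25 kg. Origin on the bench under the middle of its grip block, 30 (x) by 28 (y) by 42 mm high, taken from above across y. The taper runs along its +x: 36 mm wide, 26 mm high at x = +15 mm, 3 mm at the thin end at x = +115 mm (0.23 mm a mm).
- wedge_tip (a point): middle of the wedge's thin end, at its underside, 115 mm from the origin along the wedge's +x
- tape_roll: bystander, to be left alone: roll of beige masking tape lying flat, 104 mm across, 25 mm high; origin under its middle
- air_blower: bystander, to be left alone: black rubber bulb blower with a thin nozzle, standing, 57 mm wide, 104 mm high; origin under its middle
- vial_3: bystander, to be left alone: small glass vial with a black cap, standing, 24 mm wide, 60 mm high; origin under its middle
- spare_eyepiece: bystander, to be left alone: black and white microscope eyepiece, standing, 33 mm wide, 43 mm high; origin under its middle
- cover_glass_box: bystander, to be left alone: small square box, 26x26x11 mm; origin under its middle
- marker: bystander, to be left alone: white and black marker pen, 135 mm long, 17 mm thick, lying along its own y; origin under its middle

How it is judged:
On the way:
1. all three plates are home against the rear fence (within 3 mm), with the tray still down on its base (x of each of plate_bottom, plate_middle, plate_top in the frame of stand above 0.0095 m and z of plate_bottom in the frame of stand between 0.018 and 0.029 m and z of plate_middle in the frame of stand between 0.024 and 0.035 m and z of plate_top in the frame of stand between 0.03 and 0.041 m and value of joint tray below 0.008 rad), for 0.2 s.
At the end, for the whole second after the job is handed in: The gripped wedge, at rest, carries the tray's front lip 1.8 to 7 mm off the base (0.0155 to 0.060 rad), its thin end under the tray within 30 mm of the stand's middle line; the robot touches neither stand nor plates; all three plates lie stacked within 3 mm of the rear fence (value of joint tray between 0.0155 and 0.06 rad and contact force between wedge and stand above 0.5 N and contact force between the fingers and wedge above 2 N and contact force between each of the arm, the fingers and stand below 0.2 N and contact force between each of the fingers, the arm and plate_bottom below 0.2 N and contact force between each of the fingers, the arm and plate_middle below 0.2 N and contact force between each of the fingers, the arm and plate_top below 0.2 N and x of wedge_tip in the frame of stand above 0 m and y of wedge_tip in the frame of stand between -0.03 and 0.03 m and linear speed of wedge below 0.01 m/s and x of each of plate_bottom, plate_middle, plate_top in the frame of stand above 0.0095 m and z of plate_bottom in the frame of stand between 0.018 and 0.029 m and z of plate_middle in the frame of stand between 0.024 and 0.035 m and z of plate_top in the frame of stand between 0.03 and 0.041 m); the arm keeps its last pose, push and grip.
It fails at once if a bystander (tape roll, blower, vial, eyepiece, small box, marker) is moved by more than 30 mm (distance of any of tape_roll, air_blower, vial_3, spare_eyepiece, cover_glass_box, marker from where it was at the start of the episode above 0.03 m).
It also fails if it takes over 53 s, if anything falls off the work surface, if the arm or the gripper's body presses on something with over 40 N, if the wrist force passes 120 N, or if a joint passes its speed limit or range.

### The arm

A 7-joint arm with a two-finger parallel gripper is mounted at the origin on a cart in front of the work surface, level with it; the furniture and walls round the work are solid. World frame = base frame: x ahead of the robot, y to its left, z up, the work surface at z = 0. Lengths are in m, angles in rad, forces in N, time in s.
With the tool pointing down it reaches from about 0.4 to 0.85 m from the base axis. Payload 10.4 kg.
Tool frame: the origin (TCP) lies on the centre line of the jaws, within the pads' length; the fingertips stand 22 mm ahead of it and the grasp point (between the pads) lies 3 mm ahead of it; z points along the fingers, y is the line along which they close (so a half turn about z gives the same grasp; the last joint's range is limited). The gripper opens to 87 mm and grips with 3 to 60 N. Pads are 19 mm wide; open, the fingers measure 117 mm over their backs; the gripper's body (75 mm by 190 mm) begins 51 mm behind the grasp point.
Start: joints at [-1.127, 0.332, -0.065, 1.46, 0.022, 1.35, -0.088], TCP at [0.281, 0.558, 0.245] pointing down, gripper open.
Joint ranges: [-2.6, 2.6], [-0.5, 2.12], [-1.47, 1.34], [0.16, 2.42], [-1.27, 4.41], [0.06, 2.06], [-2.6, 2.6]. Speed limits (rad/s): [2.22, 2.22, 2.79, 2.79, 3.14, 3.14, 3.14].

### API

Orientations are given as a unit quaternion [x, y, z, w].
In Python, from bench import r gives the robot as it stands.
- The arm moves only by the tool jog_arm, called after ">>>" in YAML: its name, and indented under it one key for each argument. Schema: {"type":"object","properties":{"deltas":{"type":"object","properties":{"rows":{"type":"array","items":{"type":"array","items":{"type":"number"},"minItems":5,"maxItems":5},"minItems":1,"maxItems":12}},"additionalProperties":false,"required":["rows"]},"grip_force":{"type":"number"},"only":{"type":"string"},"quiet":{"type":"boolean"},"lines":{"type":"string"}},"required":["deltas"],"additionalProperties":false}. deltas is an object whose key "rows" holds a list of rows, 1 to 12 of them, each of 5 numbers: dx, dy, dz in parts of the range, where 1.0 means 0.8 m, then a turn about the tool's z in a scale on which 1.0 is pi rad, then the finger opening in m; each row is the pose to reach, as a shift and turn from the pose commanded when the call began, along the tool's axes at that moment; what a row does not reach only later rows make up. A row lasts 1/10 s, in which the tool goes at most 0.05 m and 0.15 rad, less where a joint would pass 70% of its speed; a pose out of reach is approached as far as the arm can. The fingers move at their own pace and stop on an object; grip_force is the grip in N (left out, the last holds). Time passes only in rows, so rows that do not move let the fingers close. The tool returns the time, the measured TCP pose, the force, the opening and the grip force at its end. only (a regular expression) keeps the lines of the reply that match it, lines (a string "A,B") keeps lines A to B, and quiet returns only ok. Input that does not fit is refused with a message, and nothing moves.
- r.read_state(): the state, without advancing time (a new reading comes with each control period).
- r.camera(name): name is "side" or "top"; returns a dict with "img" (480x640x3 uint8, red, green, blue), "fx", "fy", "cx", "cy" (pixels), "pose" (4x4, takes a point from camera to world coordinates). Camera axes: x right, y down, z forward; pixel columns grow to the right and rows downward; lengths in m; the calibration is good to about 2 mm. A picture is of the moment at which its call begins. There is no depth.
- r.close_job(): hands the job in; it is judged then, once.
The state is a dict: "time": time; "joint_positions": joint angles; "joint_vel": joint speeds; "joint_torque": joint torques, N m; "ee_pos": TCP position; "eef_rot": TCP orientation; "ft_force": force on the tool from outside, world axes, zero at the start; "torque": the same for the moment, N m; "width": finger opening in m; "grip_force": force on a finger pad.
Only numpy, scipy, OpenCV 4.12 (cv2) and the standard library are available. Lean on these libraries where they do the work, as an engineer would, in place of code of your own. Each camera call takes 0.05 s, during which the arm holds its last target. There are 200 camera calls.

## Working session

There is one attempt and no reset: what is moved stays moved. The work goes in short steps, Python scripts to look and compute and a tool call to move; the robot and the scene stay as the last step left them, time stands still between calls to the robot, and variables do not carry over. Pictures are saved under pics/ and viewed, at most 10 in all, crops included, and the job is handed in when it is done.

```bash
ls; mkdir -p pics
```

Run:
```python
from bench import r
import cv2,numpy as np
s=r.read_state();print(s['time'],s['ee_pos'],s['eef_rot'],s['width'])
for n in('top','side'):
    c=r.camera(n);cv2.imwrite(f'pics/{n}0.png',c['img'][:,:,::-1]);print(n,c['fx'],c['fy'],c['cx'],c['cy']);print(np.round(c['pose'],4).tolist())
```

```text
bench.py
pics
0.0 [0.28111214 0.55779797 0.2437622 ] [ 2.31280631e-01  9.72886814e-01 -7.07748579e-04 -1.23325074e-04] 0.08709424172386981
top 590.5216259596051 590.5216259596051 317.71677907012713 245.0350601554316
[[-0.0174, -0.9976, 0.0668, 0.4719], [-0.9998, 0.0172, -0.0043, -0.0201], [0.0032, -0.0669, -0.9978, 1.368], [0.0, 0.0, 0.0, 1.0]]
side 436.1682822520191 436.1682822520191 311.2587381146152 237.11545488981264
[[0.9983, -0.0022, 0.0577, 0.5169], [-0.0534, -0.4159, 0.9079, -0.9601], [0.0219, -0.9094, -0.4153, 0.4879], [0.0, 0.0, 0.0, 1.0]]
```

View pics/top0.png

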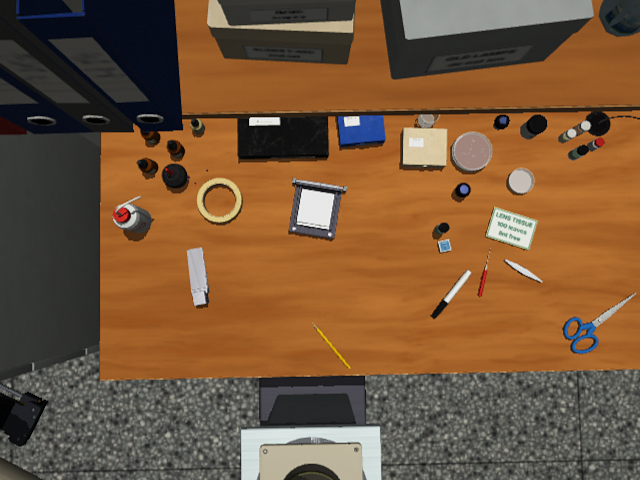

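View pics/side0.png

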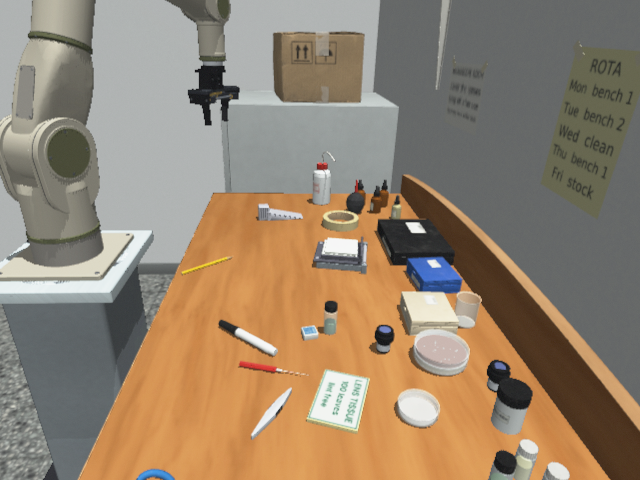

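The top view shows the stand at about (317,210) with its front facing down the image, and the wedge at (198,275) with its grip block at (200,297) and thin end at (195,249). Next I'll enlarge the area for corner positions.

Run:
```python
import cv2
i=cv2.imread('pics/top0.png')
a=cv2.resize(i[172:247,280:360],None,fx=8,fy=8,interpolation=cv2.INTER_CUBIC)
b=cv2.resize(i[240:315,180:220],None,fx=8,fy=8,interpolation=cv2.INTER_CUBIC)
cv2.imwrite('pics/crop.png',a);cv2.imwrite('pics/cropw.png',b)
```

```text
(no output)
```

View pics/crop.png

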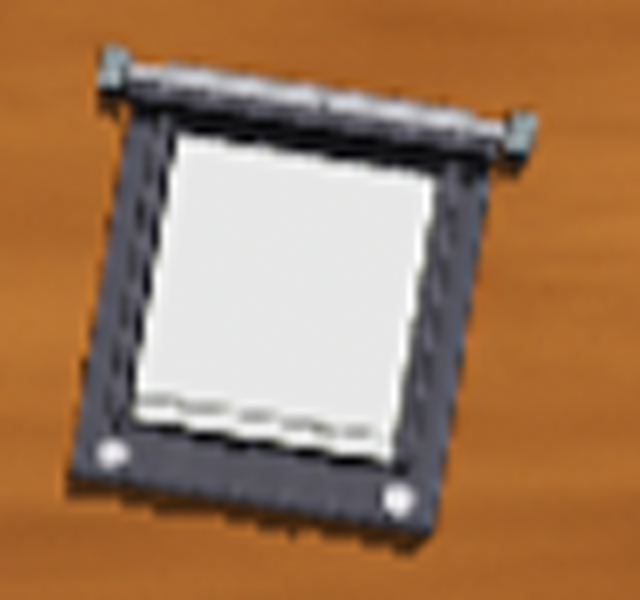

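View pics/cropw.png

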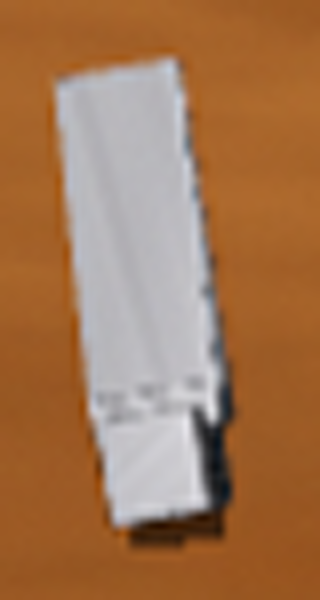

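The stand crop shows tray front corners near (75,478) and (430,537), with hinge bar ends near (112,75) and (520,138). In the wedge crop, the thin end corners are (57,78) and (178,60), and the block top's rear corners are (115,525) and (212,508).

Create h.py:
```python
from bench import r
import numpy as np
from scipy.spatial.transform import Rotation as R
def px(c,u,v,z):
    d=c['pose'][:3,:3]@np.array([(u-c['cx'])/c['fx'],(v-c['cy'])/c['fy'],1]);o=c['pose'][:3,3]
    return o+d*(z-o[2])/d[2]
def tool(p,yaw=None):  # delta in tool axes to world point p; yaw: world dir of tool y (mod pi)
    s=r.read_state();q=R.from_quat(s['eef_rot']).as_matrix()
    d=q.T@(np.array(p)-s['ee_pos']);t=0
    if yaw is not None:
        v=q.T@np.array([np.cos(yaw),np.sin(yaw),0]);t=np.arctan2(v[1],v[0])-np.pi/2;t=(t+np.pi/2)%np.pi-np.pi/2
    return np.round([*d,t],4)
```

Run:
```python
from h import *
c=r.camera('top')
def P(x,y,z,o): return px(c,o[0]+(x+.5)/8-.5,o[1]+(y+.5)/8-.5,z)
S=(280,172);W=(180,240)
fl,fr=P(75,478,.02,S),P(430,537,.02,S)
hl,hr=P(97,75,.021,S),P(538,138,.021,S)
print('front',fl,fr,np.linalg.norm(fl-fr)); print('hinge',hl,hr,np.linalg.norm(hl-hr))
f=(fl+fr)/2;h=(hl+hr)/2;print(f,h,np.linalg.norm(f-h))
for v in(fl-fr,hl-hr):print('yaw',np.arctan2(-v[0],v[1]))
print('yawfh',np.arctan2(*(h-f)[1::-1]))
for p in[(133,420),(392,465)]:print('plate bot front',P(*p,.027,S))
for p in[(178,135),(437,182),(135,400),(400,440)]:print('plate top corner',P(*p,.039,S))
a,b=P(57,78,.003,W),P(178,60,.003,W);d,e=P(115,525,.042,W),P(212,508,.042,W)
t=(a+b)/2;k=(d+e)/2;print('tip',t,np.linalg.norm(a-b),'back',k,np.linalg.norm(d-e),np.linalg.norm((t-k)[:2]),'yaw',np.arctan2(*(t-k)[1::-1]))
s=r.read_state();print(R.from_quat(s['eef_rot']).as_matrix().round(3))
```

```text
front [0.59486084 0.03940245 0.02      ] [ 0.57617003 -0.06192946  0.02      ] 0.10304126709277919
hinge [0.71108165 0.03137774 0.021     ] [ 0.69064792 -0.09517243  0.021     ] 0.1281892450735538
[ 0.58551544 -0.01126351  0.02      ] [ 0.70086479 -0.03189735  0.021     ] 0.11718459267706925
yaw -0.18240122095261674
yaw -0.16008573485760605
yawfh -0.1770091256852621
plate bot front [0.61053805 0.02232512 0.027     ]
plate bot front [ 0.59639211 -0.05127812  0.027     ]
plate top corner [0.69031172 0.00796182 0.039     ]
plate top corner [ 0.67562537 -0.06526425  0.039     ]
plate top corner [0.61496676 0.02129492 0.039     ]
plate top corner [ 0.6023303  -0.05339191  0.039     ]
tip [0.56097057 0.25977371 0.003     ] 0.03529610789756138 back [0.432991   0.23937475 0.042     ] 0.0274178143076595 0.12959509617933224 yaw 0.15806267973114146
[[-0.893  0.45  -0.   ]
 [ 0.45   0.893 -0.001]
 [-0.    -0.001 -1.   ]]
```

Add to h.py:
```python
YS=-0.175;O=np.array([.6415,-.0213])
def st(x,y=0,z=0): return np.array([*(O+R.from_euler('z',YS).as_matrix()[:2,:2]@[x,y]),z])
def inst(p): return R.from_euler('z',-YS).as_matrix()[:2,:2]@(np.array(p)[:2]-O)
```

```bash
python3 -c "
from h import *
print(st(-.085),tool(st(-.085,0,.07),YS+np.pi/2))"
```

```text
[ 0.55779824 -0.00650081  0.        ] [-0.501  -0.3794  0.1744 -0.2918]
```

Units first: shifts go in shares of 0.8 m and turns go in shares of pi rad. So -0.501 m is -0.6263, -0.379 m is -0.4738, -0.292 rad is -0.0929.

>>> jog_arm:
  deltas: {"rows":[[-0.6263, -0.4738, 0.15, -0.0929, 0.03], [-0.6263, -0.4738, 0.15, -0.0929, 0.03], [-0.6263, -0.4738, 0.15, -0.0929, 0.03], [-0.6263, -0.4738, 0.15, -0.0929, 0.03], [-0.6263, -0.4738, 0.15, -0.0929, 0.03], [-0.6263, -0.4738, 0.15, -0.0929, 0.03], [-0.6263, -0.4738, 0.15, -0.0929, 0.03], [-0.6263, -0.4738, 0.15, -0.0929, 0.03], [-0.6263, -0.4738, 0.15, -0.0929, 0.03], [-0.6263, -0.4738, 0.15, -0.0929, 0.03], [-0.6263, -0.4738, 0.15, -0.0929, 0.03], [-0.6263, -0.4738, 0.15, -0.0929, 0.03]]}
  grip_force: 10

```text
time: 1.35
ee_pos: [0.5414, 0.0273, 0.1316]
eef_rot: [0.087, 0.996, 0.0, 0.0]
ft_force: [0.6, 1.0, 0.4]
width: 0.0305
grip_force: 0.0
```

```bash
python3 -c "
from h import *
print(tool(st(-.085,0,.045),YS+np.pi/2))"
```

```text
[-0.0219 -0.0305  0.0866  0.0006]
```

Converted, 0.0866 m is 0.1083, 0.04 m is 0.05.

>>> jog_arm:
  deltas: {"rows":[[-0.0275, -0.0375, 0.05, 0, 0.03], [-0.0275, -0.0375, 0.05, 0, 0.03], [-0.0275, -0.0375, 0.1083, 0, 0.03], [-0.0275, -0.0375, 0.1083, 0, 0.03], [-0.0275, -0.0375, 0.1083, 0, 0.03], [-0.0275, -0.0375, 0.1083, 0, 0.03]]}

```text
time: 1.95
ee_pos: [0.5585, -0.0036, 0.0474]
eef_rot: [0.087, 0.996, 0.0, 0.001]
ft_force: [-0.7, 0.7, 0.7]
width: 0.0296
grip_force: 0.0
```

```bash
python3 -c "
from h import *
s=r.read_state();print(inst(s['ee_pos']),tool(st(-.085,0,.045),YS+np.pi/2),tool(st(-.0345,0,.045)))"
```

```text
[-0.08482803  0.00292587] [ 0.0002 -0.0029  0.0024  0.0009] [-0.0503 -0.003   0.0025  0.    ]
```

Converted, -0.003 m is -0.0038.

>>> jog_arm:
  deltas: {"rows":[[0, -0.0038, 0, 0, 0.03], [0, -0.0038, 0, 0, 0.03]]}

```text
time: 2.15
ee_pos: [0.5576, -0.0075, 0.0468]
eef_rot: [0.087, 0.996, 0.0, 0.001]
ft_force: [0.0, -0.3, 0.3]
width: 0.0301
grip_force: 0.0
```

```bash
python3 -c "
from h import *
s=r.read_state();print(inst(s['ee_pos']),s['ee_pos'],tool(st(-.0345,0,.045),YS+np.pi/2))"
```

```text
[-0.08502171 -0.00098526] [ 0.55760532 -0.00746724  0.04677981] [-0.0505  0.001   0.0019 -0.    ]
```

Converted, -0.046 m is -0.0575, -0.044 m is -0.055.

>>> jog_arm:
  deltas: {"rows":[[-0.0188, 0.0013, 0.0019, 0, 0.03], [-0.0275, 0.0013, 0.0019, 0, 0.03], [-0.0325, 0.0013, 0.0019, 0, 0.03], [-0.0375, 0.0013, 0.0019, 0, 0.03], [-0.0413, 0.0013, 0.0019, 0, 0.03], [-0.045, 0.0013, 0.0019, 0, 0.03], [-0.0488, 0.0013, 0.0019, 0, 0.03], [-0.0525, 0.0013, 0.0019, 0, 0.03], [-0.055, 0.0013, 0.0019, 0, 0.03], [-0.0575, 0.0013, 0.0019, 0, 0.03], [-0.0575, 0.0013, 0.0019, 0, 0.03]]}

```text
time: 3.25
ee_pos: [0.6026, -0.0142, 0.0438]
eef_rot: [0.087, 0.996, 0.0, 0.0]
ft_force: [-0.1, -0.2, 0.3]
width: 0.0301
grip_force: 0.1
```

Run:
```python
from h import *
import cv2
s=r.read_state();print(inst(s['ee_pos']),s['ee_pos'])
a=r.camera('side')['img'][200:290,270:400,::-1];b=r.camera('top')['img'][172:262,270:400,::-1]
cv2.imwrite('pics/p1.png',cv2.resize(np.hstack([a,b]),None,fx=3,fy=3,interpolation=cv2.INTER_CUBIC))
```

```text
[-0.03957776  0.00019695] [ 0.60256102 -0.01421525  0.04380137]
```

View pics/p1.png

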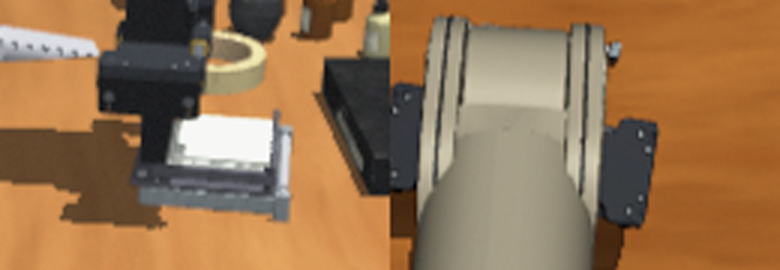

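The side view shows the fingers (crop ~155,140) on the tray just in front of the plates, whose lower edges still jut toward them at ~(172,163). The tray is down, so I'll push on.

Converted, -0.004 m is -0.005, -0.002 m is -0.0025.

>>> jog_arm:
  deltas: {"rows":[[-0.0025, 0, -0.0006, 0, 0.03], [-0.005, 0, -0.0006, 0, 0.03], [-0.005, 0, -0.0006, 0, 0.03]]}

```text
time: 3.65
ee_pos: [0.6065, -0.0149, 0.0443]
eef_rot: [0.087, 0.996, 0.0, 0.0]
ft_force: [-1.1, 0.4, 0.2]
width: 0.0301
grip_force: 0.1
```

>>> jog_arm:
  deltas: {"rows":[[-0.0013, 0, 0, 0, 0.03], [-0.0025, 0, 0, 0, 0.03], [-0.0025, 0, 0, 0, 0.03]]}

```text
time: 3.95
ee_pos: [0.608, -0.0151, 0.0443]
eef_rot: [0.087, 0.996, 0.0, -0.0]
ft_force: [-3.3, 1.3, 1.6]
width: 0.0298
grip_force: 1.9
```

```bash
python3 - <<'E'
from h import *
s=r.read_state();print(inst(s['ee_pos']),s['ee_pos'],s['ft_force'])
E
```

```text
[-0.03410798  0.0002348 ] [ 0.60795385 -0.01513031  0.04428391] [-3.28472856  1.26031227  1.56257709]
```

Converted, -0.001 m is -0.0013.

>>> jog_arm:
  deltas: {"rows":[[-0.0013, 0, 0, 0, 0.03], [-0.0013, 0, 0, 0, 0.03], [-0.0013, 0, 0, 0, 0.03]]}

```text
time: 4.25
ee_pos: [0.6081, -0.0152, 0.0442]
eef_rot: [0.087, 0.996, 0.0, -0.001]
ft_force: [-8.1, 1.2, 5.3]
width: 0.03
grip_force: 4.4
```

Run:
```python
from h import *
s=r.read_state();print(inst(s['ee_pos']),s['ft_force'])
```

```text
[-0.03396631  0.00023198] [-8.07837079  1.15367341  5.31134566]
```

>>> jog_arm:
  deltas: {"rows":[[0.0375, 0, 0, 0, 0.03], [0.075, 0, 0, 0, 0.03], [0.075, 0, -0.0625, 0, 0.03], [0.075, 0, -0.1, 0, 0.07], [0.075, 0.125, -0.1, 0, 0.07], [0.075, 0.125, -0.1, 0, 0.07], [0.075, 0.1875, -0.1, 0, 0.07]]}

```text
time: 4.95
ee_pos: [0.5772, 0.1445, 0.1253]
eef_rot: [0.088, 0.996, 0.001, 0.001]
ft_force: [0.8, -0.1, -0.1]
width: 0.0542
grip_force: 0.0
```

Run:
```python
from h import *
import cv2
a=r.camera('side')['img'][200:290,270:400,::-1];b=r.camera('top')['img'][172:262,270:400,::-1]
cv2.imwrite('pics/p2.png',cv2.resize(np.hstack([a,b]),None,fx=3,fy=3,interpolation=cv2.INTER_CUBIC))
print(tool([.448,.2417,.09],.158+np.pi/2))
```

```text
[ 0.1414  0.0674  0.0347 -0.3229]
```

View pics/p2.png

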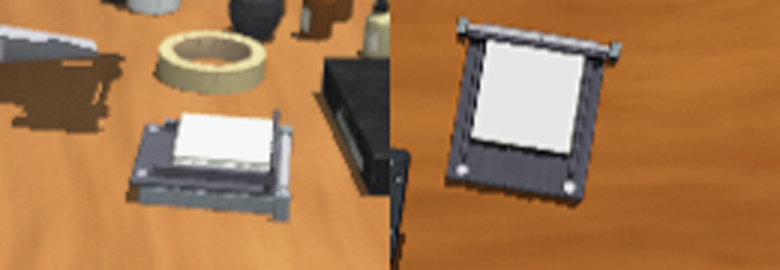

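Plates now form a flush stack; the front edge runs (471,138)–(575,153) in the right panel, and the tray is down. Next I'll check the front edge numerically and move to the wedge.

Converted, 0.141 m is 0.1763, 0.067 m is 0.0838, -0.323 rad is -0.1028.

>>> jog_arm:
  deltas: {"rows":[[0.1763, 0.0838, 0.0438, -0.1028, 0.07], [0.1763, 0.0838, 0.0438, -0.1028, 0.07], [0.1763, 0.0838, 0.0438, -0.1028, 0.07], [0.1763, 0.0838, 0.0438, -0.1028, 0.07], [0.1763, 0.0838, 0.0438, -0.1028, 0.07], [0.1763, 0.0838, 0.0438, -0.1028, 0.07]]}

```text
time: 5.65
ee_pos: [0.4506, 0.2326, 0.09]
eef_rot: [-0.073, 0.997, 0.0, 0.001]
ft_force: [1.2, 0.1, 0.6]
width: 0.0699
grip_force: 0.0
```

Run:
```python
from h import *
c=r.camera('top')
for u,v in[(297,218.5),(331.5,223.3)]:print(inst(px(c,u,v,.039)))
print(tool([.448,.2417,.032],.158+np.pi/2))
```

```text
[-0.02647111  0.0371772 ]
[-0.02497576 -0.04159575]
[ 0.0016  0.0097  0.058  -0.0122]
```

Converted, 0.057 m is 0.0713, 0.03 m is 0.0375, -0.01 rad is -0.0032.

>>> jog_arm:
  deltas: {"rows":[[0.0025, 0.01, 0, -0.0032, 0.07], [0.0025, 0.01, 0.0375, -0.0032, 0.07], [0.0025, 0.01, 0.0713, -0.0032, 0.07], [0.0025, 0.01, 0.0713, -0.0032, 0.07], [0.0025, 0.01, 0.0713, -0.0032, 0.025], [0.0025, 0.01, 0.0713, -0.0032, 0.02], [0.0025, 0.01, 0.0713, -0.0032, 0.02], [0.0025, 0.01, 0.0713, -0.0032, 0.02], [0.0025, 0.01, 0.0713, -0.0032, 0.02], [0.0025, 0.01, 0.0713, -0.0032, 0.02]]}
  grip_force: 40

```text
time: 6.7
ee_pos: [0.446, 0.241, 0.0327]
eef_rot: [-0.079, 0.997, 0.0, 0.0]
ft_force: [-0.6, 2.1, 1.5]
width: 0.0299
grip_force: 0.8
```

Run:
```python
from h import *
print(tool([.448,.2417,.032],.158+np.pi/2))
```

```text
[-0.0021  0.0004  0.0007  0.0002]
```

Converted, -0.006 m is -0.0075.

>>> jog_arm:
  deltas: {"rows":[[0, 0, 0, 0, 0.02], [0, 0, 0, 0, 0.02], [0, 0, 0, 0, 0.02], [0, 0, -0.0075, 0, 0.02], [0, 0, -0.0075, 0, 0.02], [0, 0, -0.0075, 0, 0.02]]}

```text
time: 7.3
ee_pos: [0.4458, 0.2406, 0.0383]
eef_rot: [-0.079, 0.997, -0.0, -0.0]
ft_force: [-0.9, 0.3, -2.6]
width: 0.0276
grip_force: 39.9
```

Run:
```python
from h import *
print(tool(st(-.192,0,.039),YS+np.pi/2))
```

```text
[ 0.0294 -0.2267 -0.0007  0.3331]
```

Converted, -0.227 m is -0.2838, -0.21 m is -0.2625, 0.333 rad is 0.106.

>>> jog_arm:
  deltas: {"rows":[[0.025, -0.0375, 0, 0.0191, 0.02], [0.0363, -0.0875, 0, 0.0382, 0.02], [0.0363, -0.1375, 0, 0.0573, 0.02], [0.0363, -0.1875, 0, 0.0764, 0.02], [0.0363, -0.2375, 0, 0.0955, 0.02], [0.0363, -0.2625, 0, 0.106, 0.02], [0.0363, -0.2838, 0, 0.106, 0.02], [0.0363, -0.2838, 0, 0.106, 0.02], [0.0363, -0.2838, 0, 0.106, 0.02]]}

```text
time: 8.2
ee_pos: [0.4529, 0.0126, 0.0382]
eef_rot: [0.087, 0.996, 0.0, -0.0]
ft_force: [-1.4, 0.7, -2.6]
width: 0.028
grip_force: 39.9
```

Run:
```python
from h import *
import cv2
print(tool(st(-.192,0,.0327),YS+np.pi/2))
a=r.camera('side')['img'][190:290,200:330,::-1];b=r.camera('top')['img'][190:290,260:390,::-1]
cv2.imwrite('pics/p3.png',cv2.resize(np.hstack([a,b]),None,fx=3,fy=3,interpolation=cv2.INTER_CUBIC))
```

```text
[ 0.0004 -0.0005  0.0055  0.0002]
```

View pics/p3.png

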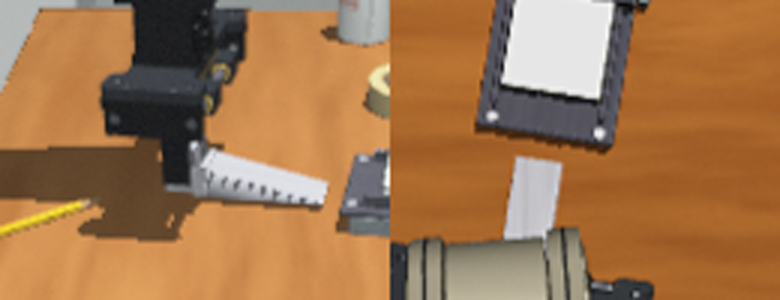

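The wedge is level and centred in front of the stand: its tip corners are (517,156) and (561,162) in the right panel, about 17 mm before the lip. Now I'll lower it to the bench and push it in.

Converted, -0.07 m is -0.0875, -0.065 m is -0.0813.

>>> jog_arm:
  deltas: {"rows":[[0, 0, 0.0038, 0, 0.02], [0, 0, 0.0075, 0, 0.02], [0, 0, 0.0075, 0, 0.02], [-0.025, 0, 0.0075, 0, 0.02], [-0.05, 0, 0.0075, 0, 0.02], [-0.0688, 0, 0.0075, 0, 0.02], [-0.0813, 0, 0.0075, 0, 0.02], [-0.0875, 0, 0.0075, 0, 0.02], [-0.0875, 0, 0.0075, 0, 0.02]]}

```text
time: 9.2
ee_pos: [0.5226, 0.0002, 0.0323]
eef_rot: [0.087, 0.996, 0.0, 0.0]
ft_force: [1.0, -0.1, 0.0]
width: 0.0277
grip_force: 40.0
```

Run:
```python
from h import *
s=r.read_state();print(inst(s['ee_pos']))
```

```text
[-0.12083685  0.00044767]
```

Converted, -0.015 m is -0.0188, -0.013 m is -0.0163.

>>> jog_arm:
  deltas: {"rows":[[-0.005, 0, 0, 0, 0.02], [-0.0088, 0, 0, 0, 0.02], [-0.0113, 0, 0, 0, 0.02], [-0.0138, 0, 0, 0, 0.02], [-0.0163, 0, 0, 0, 0.02], [-0.0188, 0, 0, 0, 0.02], [-0.0188, 0, 0, 0, 0.02]]}

```text
time: 9.9
ee_pos: [0.5342, -0.0019, 0.0323]
eef_rot: [0.087, 0.996, 0.0, -0.003]
ft_force: [-16.2, 2.6, 16.5]
width: 0.0278
grip_force: 40.0
```

>>> jog_arm:
  deltas: {"rows":[[-0.0038, 0, 0, 0, 0.02], [-0.0075, 0, 0, 0, 0.02], [-0.01, 0, 0, 0, 0.02], [-0.01, 0, 0, 0, 0.02], [-0.01, 0, 0, 0, 0.02]]}

```text
time: 10.4
ee_pos: [0.5423, -0.0033, 0.0323]
eef_rot: [0.087, 0.996, 0.0, -0.003]
ft_force: [-15.1, 2.6, 15.8]
width: 0.0279
grip_force: 40.0
```

Run:
```python
from h import *
import cv2
s=r.read_state();print(inst(s['ee_pos']))
a=r.camera('side')['img'][215:285,270:400,::-1]
cv2.imwrite('pics/p4.png',cv2.resize(a,None,fx=6,fy=6,interpolation=cv2.INTER_CUBIC))
```

```text
[-0.10086572  0.00046029]
```

View pics/p4.png

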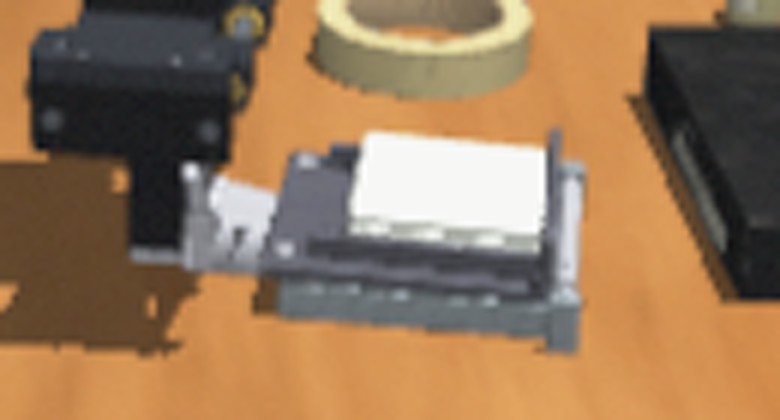

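The side view shows the wedge under the lip, with a dark gap between tray and base at about (270,295), and the plates still flush at the fence. I'll measure the lift from the shift of the screw dots.

Run:
```python
from h import *
import cv2
c=r.camera('side');A=cv2.imread('pics/side0.png');B=c['img'][:,:,::-1]
Pi=np.linalg.inv(c['pose'])
def pr(p):
    q=Pi[:3,:3]@p+Pi[:3,3];return np.array([c['fx']*q[0]/q[2]+c['cx'],c['fy']*q[1]/q[2]+c['cy']])
g=[cv2.resize(cv2.cvtColor(np.ascontiguousarray(i),6),None,fx=8,fy=8,interpolation=cv2.INTER_CUBIC) for i in(A,B)]
for u,v,y in[(317.5,256,-.045),(320.8,241.6,.045)]:
    x0,y0=int((u-3)*8),int((v-3)*8)
    t=g[1][y0:y0+48,x0:x0+48]; m=cv2.matchTemplate(g[0][y0-40:y0+88,x0-40:x0+88],t,5)
    _,s,_,l=cv2.minMaxLoc(m); sh=(40-np.array(l))/8
    d=pr(st(-.047,y,.025))-pr(st(-.047,y,.021)); print('score',s,'shift',sh,'expected for 4mm at x=-47',d)
s=r.read_state();print(s['ft_force'],s['ee_pos'])
```

```text
score 0.9529218077659607 shift [ 0.25  -1.125] expected for 4mm at x=-47 [ 0.04608183 -1.52751671]
score 0.909460186958313 shift [ 0.25  -0.875] expected for 4mm at x=-47 [ 0.04864889 -1.43877297]
[-13.75687869   2.31294547  15.68310695] [ 0.54225918 -0.00325155  0.0322722 ]
```

Converted, -0.004 m is -0.005, -0.002 m is -0.0025.

>>> jog_arm:
  deltas: {"rows":[[-0.0025, 0, 0, 0, 0.02], [-0.005, 0, 0, 0, 0.02], [-0.005, 0, 0, 0, 0.02], [-0.005, 0, 0, 0, 0.02], [-0.005, 0, 0, 0, 0.02]]}

```text
time: 11.0
ee_pos: [0.5462, -0.004, 0.0323]
eef_rot: [0.087, 0.996, 0.0, -0.002]
ft_force: [-14.6, 3.3, 15.0]
width: 0.0277
grip_force: 40.0
```

Run:
```python
from h import *
import cv2
s=r.read_state();print(inst(s['ee_pos']),s['ft_force'])
A=r.camera('side')['img'][215:285,270:400,::-1];c=r.camera('top')['img'][172:242,270:400,::-1]
cv2.imwrite('pics/p5.png',cv2.resize(np.vstack([A,c]),None,fx=4,fy=4,interpolation=cv2.INTER_CUBIC))
```

```text
[-0.09684971  0.00048799] [-14.6198733    3.34043523  14.95612539]
```

View pics/p5.png

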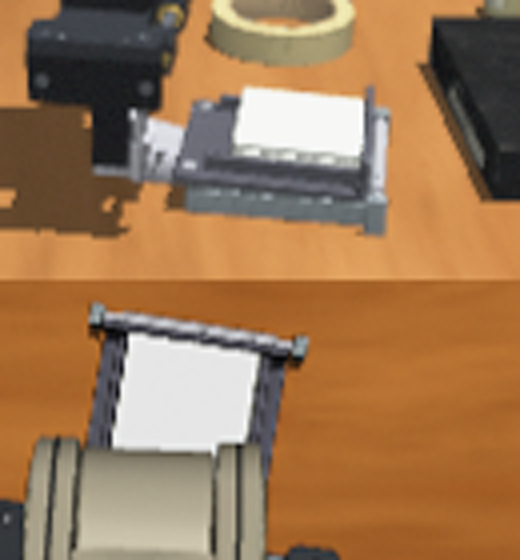

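The tray lip is raised on the wedge, the gripper is clear of the tray (gap around (180,150)), and the plates stand against the fence. I'll hand in now.

```bash
python3 -c "
from bench import r
print(r.close_job())"
```

```text
the job is handed in; nothing more can be done
None
```

I handed the job in at about 11 s: the plates look flush against the rear fence, and the gripper still holds the wedge under the middle of the lip. I put the lip at about 4 mm up, from roughly 3 mm measured in the images plus a final 4 mm push; no verdict came back from the judge.

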